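# Load a brass bar into the sloping saw jig

### The job

Set up the thicker of the two brass bars for sawing. Take it out of the wooden stock cradle without letting it roll off, lay it full length in the vee saddles of the sloping saw jig, and push it gently down the slope until its end bears on the rod of the length stop. Then swing the jig's hold-down arm over until it snaps shut on the bar and let go; leave the thin bar lying in the cradle and leave the tools on the bench where they are.

Things in the scene. Friction and masses are not known exactly. Their poses are not given: they have to be found in the camera images.
- thick_bar_centre (a point): Centre of the thick brass bar: plain solid round, 16 mm diameter, 160 mm long, about 0.27 kg, both ends alike; x along the bar. It starts level in one of the two shallow notches of the stock cradle, axis 45 mm above the bench; the notch flanks rise only 27 degrees, so a sideways nudge rolls it out. Between the cradle's end boards it is free all round.
- thin_bar_centre (a point): Centre of the thin brass bar, 10 mm diameter, 160 mm long, 0.1 kg; x along the bar. It lies in the other notch, parallel to the thick bar, 75 mm from it axis to axis, its axis 42 mm above the bench. Either bar may be in either notch. It stays where it lies.
- stock_cradle: Stock cradle, a plank 136 x 150 x 10 mm with two notched end boards, fixed on the bench. Origin: centre of its underside; x along the bars, z up. Notches run along x at y = +37.5 and -37.5 mm; the end boards are centred at x = +55 and -55 mm, each 12 mm thick, tops 43 mm above the bench.
- jig_bed: Sloping steel bed of the saw jig, 204 x 86 mm, on a fixed wooden stand. Frame: x up the slope along the groove (28 degrees above level, rising away from the robot), y left seen looking up the slope, z square off the bed. Origin: on the bed's top face, mid-width, 27 mm from its lower edge.
- bed_vee (a point): Point on the axis of a seated 16 mm bar, half-way between the two 90 degree vee saddles; in the bed's frame at x = 100, y = 0, z = 46 mm. Lower saddle at bed x = 43 to 57 mm, upper one (split by a saw slot) at 142 to 160 mm, clear gap down to the bed between them. Saddle mouths 26 mm wide, top edges at z = 48 mm; blocks and brackets within y = -33 to +44 mm.
- length_stop: Length stop: a steel block 22 x 26 x 55 mm with a brass thumbscrew on top, fixed at the foot of the bed; its frame is parallel to the bed's, origin under its middle at bed x = -12 mm. It carries a 10 mm round stop rod on the groove's axis that points up the slope. The rod's end stands 11 to 36 mm along the bed's x, set anew each time and not reported: feel for it. Do not ram it.
- hold_down (a joint): Angle of the hold-down arm in rad: 0 open as at the start (leaning back to the left of the groove), 2.1 shut across a seated bar, 2.19 at its limit with no bar under it. An over-centre spring holds it open below 0.95 and snaps it shut beyond; about 4 N on its outer half moves it.
- hold_down_tip (a point): Middle of the black thumb end (20 x 12 x 12 mm) of the hold-down arm, a flat steel arm 14 mm wide and 7 mm thick, 68 mm from its pivot. The pivot axis is parallel to the groove, in the bed's frame at x = 50, y = 36, z = 59 mm; at joint reading q the arm points from there along (0, -cos(2.1 - q), sin(2.1 - q)).
- tweezers: Steel tweezers, 127 mm long, lying on the bench.
- cutters: Small hand cutters, 115 mm long, lying on the bench.
- lighter: Small lighter, 77 mm long, lying on the bench.

How it is judged:
On the way, in this order (a step that is already met when the one before it is completed fails the run):
1. the thick bar is lifted clear of the cradle, at least 30 mm above where it lay (height (world z) of thick_bar_centre above 0.075 m), for 0.1 s.
2. the thick bar lies in both vee saddles with its end bearing on the length stop, released, the hold-down still open (y of thick_bar_centre in the frame of jig_bed between -0.002 and 0.002 m and z of thick_bar_centre in the frame of jig_bed between 0.0435 and 0.0485 m and angle between the x axis of thick_bar_centre and the x axis of jig_bed, either way round below 0.035 rad and contact force between thick_bar and length_stop above 0.2 N and contact force between the fingers and thick_bar below 0.05 N and value of joint hold_down below 0.8 rad), for 0.2 s.
At the end, for the whole second after the job is handed in: Thick bar at rest in both vee saddles (axis within 2 mm sideways, 2.5 mm in height, 2 degrees), its lower end bearing on the length stop (over 0.2 N); hold-down shut on it (within 0.07 rad, pressing over 1.5 N); robot clear of everything; thin bar still in the cradle (y of thick_bar_centre in the frame of jig_bed between -0.002 and 0.002 m and z of thick_bar_centre in the frame of jig_bed between 0.0435 and 0.0485 m and angle between the x axis of thick_bar_centre and the x axis of jig_bed, either way round below 0.035 rad and contact force between thick_bar and length_stop above 0.2 N and value of joint hold_down above 2.03 rad and contact force between hold_down and thick_bar above 1.5 N and linear speed of thick_bar below 0.01 m/s and horizontal distance between thin_bar_centre and stock_cradle below 0.05 m and height (world z) of thin_bar_centre above 0.038 m); the robot touches nothing.
It fails at once if the thick bar rolls off its cradle or is dropped on the bench (height (world z) of thick_bar_centre below 0.036 m).
It fails at once if the bar is rammed against the length stop with more than 40 N (contact force between thick_bar and length_stop above 40 N).
It fails at once if the thin bar is moved by more than 15 mm (distance of thin_bar_centre from where it was at the start of the episode above 0.015 m).
It fails at once if tweezers, cutters or lighter are moved by more than 30 mm (distance of any of tweezers, cutters, lighter from where it was at the start of the episode above 0.03 m).
It also fails if it takes over 48 s, if anything falls off the work surface, if the arm or the gripper's body presses on something with over 40 N, if the wrist force passes 120 N, or if a joint passes its speed limit or range.

### The arm

A 6-joint arm with a two-finger parallel gripper is mounted at the origin on a cart in front of the work surface, level with it; the furniture and walls round the work are solid. World frame = base frame: x ahead of the robot, y to its left, z up, the work surface at z = 0. Lengths are in m, angles in rad, forces in N, time in s.
With the tool pointing down it reaches from about 0.3 to 0.85 m from the base axis. Payload 4.2 kg.
Tool frame: the origin (TCP) lies on the mounting face of the last link; the fingertips stand 191 mm ahead of it and the grasp point (between the pads) lies 172 mm ahead of it; z points along the fingers, x is the direction in which the jaws open and shut, and the axes are right-handed (so a half turn about z gives the same grasp; the last joint's range is limited). The gripper opens to 91 mm and grips with 3 to 60 N. Pads are 32 mm wide; open, the fingers measure 118 mm over their backs; the gripper's body (76 mm by 178 mm) begins 60 mm behind the grasp point.
Start: joints at [1.155, 0.32, 1.565, -0, 1.257, -0.02], TCP at [0.222, 0.531, 0.405] pointing down, gripper open.
Joint ranges: [-3.11, 3.11], [-0.84, 2.01], [0.21, 2.61], [-1.34, 4.49], [0.05, 2.63], [-2.56, 2.56]. Speed limits (rad/s): [2.57, 2.57, 3.14, 3.14, 3.14, 3.14].

### API

Orientations are given as a unit quaternion [w, x, y, z].
In Python, from rig import get_obs, get_image, calibration, finish_job gives the robot as it stands.
- The arm moves only by the tool move_arm, never from a script. Its argument "rows" is a list of rows, each a list of 5 numbers: the finger opening in cm, from 0 to 9.12, then the shift along the tool's x, y, z in cm, then the turn about the tool's z in rad. In form: [[gripper, x, y, z, spin], ...]. A call has 1 to 5 rows; each row shifts and turns the pose as measured when the row begins, along the tool's axes as they then stand; what a row does not reach is not made up. A row lasts 1/10 s, in which the tool goes at most 50 mm and 8.59 degrees, less where a joint would pass 70% of its speed; a pose out of reach is approached as far as the arm can. A call with a gripper value outside its range is refused whole. The fingers move at their own pace and stop on an object; "newtons" is the grip in N (left out, the last holds). Time passes only in rows, so rows that do not move let the fingers close. It gives the time, the measured TCP pose, the force and the opening at its end, in the units of the state.
- get_obs(): the state, without advancing time (a new reading comes with each control period).
- get_image(name): name is "scene" or "top"; returns (picture, depth): 400x640x3 uint8, red, green, blue; 400x640 float32, m along the optical axis (not along the pixel's ray), 0 where there is no reading.
- calibration(name): a dict with "intrinsics" (3x3 intrinsics, pixels), "D" ([k1, k2, p1, p2, k3] as OpenCV has them; the pictures are not rectified), "R" (3x3) and "t" (3): a world point X has camera coordinates R X + t. Camera axes: x right, y down, z forward; pixel columns grow to the right and rows downward; lengths in m; the calibration is good to about 2 mm. A picture is of the moment at which its call begins. calibration takes no time and is no camera call.
- finish_job(): hands the job in, once; it reports no verdict.
The state is a dict: "t": time; "joint_positions": joint angles; "qd": joint speeds; "joint_efforts": joint torques, N m; "eef_pos": TCP position; "ee_rot": TCP orientation; "ft_force": force on the tool from outside, world axes, zero at the start; "moment": the same for the moment, N m; "width": finger opening in m.
Only numpy, scipy, OpenCV 4.12 (cv2) and the standard library are available. Lean on these libraries where they do the work, as an engineer would, in place of code of your own. Each camera call takes 0.05 s, during which the arm holds its last target. There are 200 camera calls.

## Working session

There is one attempt and no reset: what is moved stays moved. The work goes in short steps, Python scripts to look and compute and a tool call to move; the robot and the scene stay as the last step left them, time stands still between calls to the robot, and variables do not carry over. Pictures are saved under pics/ and viewed, about 8 in all and at most 12, crops included, and the job is handed in when it is done.

Besides the shell and the picture viewer there is one more tool, called after ">>>" as a command line: name --pt "numbers of a row" for each row, then --argument value for the rest. move_arm: Moves the arm, as the interface text tells. Its arguments: {"type":"object","properties":{"rows":{"type":"array"},"newtons":{"type":"number"}},"required":["rows"]}

```bash
mkdir -p pics; ls; python3 - <<'E'
from rig import *
import cv2,numpy as np
for n in("scene","top"):
    im,d=get_image(n); np.savez(f"pics/{n}0.npz",im=im,d=d); cv2.imwrite(f"pics/{n}0.png",im[:,:,::-1]); c=calibration(n); print({k:np.round(v,4).tolist() for k,v in c.items()})
print(get_obs())
E
```

```text
pics
{'intrinsics': [[487.863, 0.0, 322.9835], [0.0, 487.863, 203.0923], [0.0, 0.0, 1.0]], 'D': [-0.1288, 0.0, 0.0, 0.0, 0.0], 'R': [[0.6194, -0.7849, -0.0155], [-0.4191, -0.3138, -0.852], [0.6639, 0.5342, -0.5234]], 't': [-0.2962, 0.3179, 0.9812]}
{'intrinsics': [[466.6682, 0.0, 313.2985], [0.0, 466.6682, 201.1567], [0.0, 0.0, 1.0]], 'D': [0.0454, 0.0, 0.0, 0.0, 0.0], 'R': [[0.0044, -1.0, -0.0044], [-0.9954, -0.004, -0.0952], [0.0952, 0.0048, -0.9954]], 't': [0.0454, 0.5436, 1.1325]}
{'t': 0.1, 'joint_positions': array([ 1.15498952e+00,  3.20238680e-01,  1.56554800e+00, -1.56220511e-05,
        1.25739535e+00, -1.99574965e-02]), 'qd': array([ 0.00035716, -0.00184329, -0.00197422,  0.00081027, -0.00031282,
       -0.00104074]), 'joint_efforts': array([-9.99013241e-05, -4.13334239e+01, -2.32509792e+01,  7.28477840e-02,
        4.22315940e-02, -6.30766931e-05]), 'eef_pos': array([0.22163573, 0.5304116 , 0.40400147]), 'ee_rot': array([ 4.33440635e-04,  8.32342066e-01,  5.54261720e-01, -6.66119578e-04]), 'ft_force': array([ 0.17981243,  0.63941912, -0.45180845]), 'moment': array([-0.00186044, -0.02388994,  0.02984569]), 'width': 0.09103707219397898}
```

View pics/top0.png

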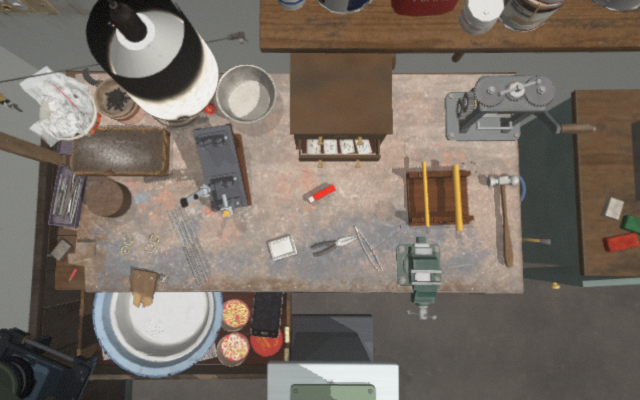

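View pics/scene0.png

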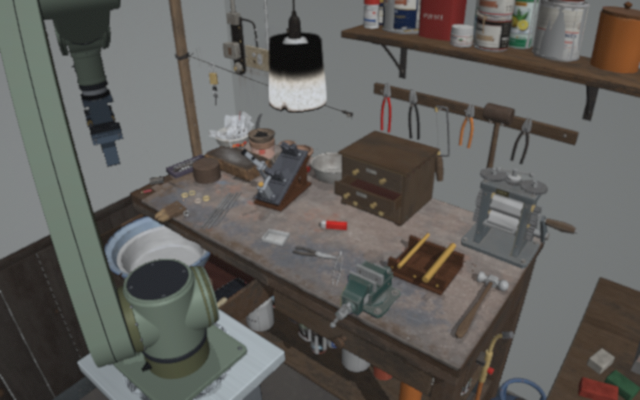

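```bash
cat > h.py <<'E'
from rig import *
import cv2,numpy as np
from scipy.spatial.transform import Rotation as Rn
C={n:calibration(n) for n in("scene","top")}
def ray(n,uv):
    c=C[n];p=cv2.undistortPoints(np.array(uv,float).reshape(-1,1,2),c["intrinsics"],np.array(c["D"]))[:,0]
    d=np.c_[p,np.ones(len(p))]@c["R"]; o=-np.array(c["R"]).T@c["t"]; return o,d
def onz(n,uv,z):
    o,d=ray(n,uv); return o+d*((z-o[2])/d[:,2])[:,None]
def cloud(n,dep,uv):
    o,d=ray(n,uv); uv=np.array(uv,int); return o+d*dep[uv[:,1],uv[:,0]][:,None]
def proj(n,X):
    c=C[n]; return cv2.projectPoints(np.array(X,float).reshape(-1,1,3),cv2.Rodrigues(np.array(c["R"]))[0],np.array(c["t"]),c["intrinsics"],np.array(c["D"]))[0][:,0]
E
python3 - <<'E'
from h import *
a=np.load("pics/top0.npz");im=a["im"];d=a["d"]
s=np.load("pics/scene0.npz")
t1=cv2.resize(im[115:225,165:265],None,fx=5,fy=5,interpolation=cv2.INTER_CUBIC)
t2=cv2.resize(s["im"][135:215,240:330],None,fx=5.5,fy=5.5,interpolation=cv2.INTER_CUBIC)
h=max(t1.shape[0],t2.shape[0]);w=np.zeros((h,t1.shape[1]+t2.shape[1],3),np.uint8)
w[:t1.shape[0],:t1.shape[1]]=t1;w[:t2.shape[0],t1.shape[1]:]=t2
w=w[:,:, ::-1]; print(w.shape); cv2.imwrite("pics/jig.png",cv2.resize(w,None,fx=.8,fy=.8))
# bars
hsv=cv2.cvtColor(im,cv2.COLOR_RGB2HSV)
m=cv2.inRange(hsv,(15,130,110),(35,255,255));m[:,:400]=0;m[:,480:]=0;m[:150]=0;m[240:]=0
n,l,st,ce=cv2.connectedComponentsWithStats(m)
for i in range(1,n):
    if st[i,4]<40: continue
    ys,xs=np.where(l==i); print(st[i],ce[i],cv2.minAreaRect(np.c_[xs,ys].astype(np.float32)),np.median(d[l==i]))
    P=onz("top",np.c_[xs,ys],0.049 if st[i,2]>7 else .045)
    c=P.mean(0);u=np.linalg.svd(P-c)[2][0];q=(P-c)@u;v=(P-c)@[-u[1],u[0],0];print("c",c,"u",u,"ang",np.arctan2(u[1],u[0]),q.min(),q.max(),"w",np.ptp(v), "mid",c+u*(q.min()+q.max())/2)
    Q=cloud("top",d,np.c_[xs,ys]);print(np.median(Q[:,2]),np.percentile(Q[:,2],95))
# lamp & jig heights
for uv in [(150,50),(120,20),(200,100),(150,110),(245,95),(340,90),(220,130),(220,170),(240,180),(226,212),(180,230)]:
    if d[uv[1],uv[0]]>0: print(uv,cloud("top",d,[uv])[0].round(3))
E
```

```text
(550, 995, 3)
[422 162   8  65 303] [425.67326733 195.62706271] ((425.4999694824219, 194.0), (64.18317413330078, 5.108816146850586), 86.633544921875) 1.1398624
c [ 0.55589948 -0.22511361  0.049     ] u [-9.99337339e-01 -3.63989327e-02 -3.11079878e-30] ang -3.1051856786832612 -0.08258448405146707 0.07390481588768322 w 0.012435524696920748 mid [ 0.56023643 -0.22495564  0.049     ]
0.04565864279637322 0.049833125159813974
[452 165  11  65 467] [457.31049251 197.32762313] ((457.47149658203125, 197.00161743164062), (64.29511260986328, 7.90139627456665), 86.72950744628906) 1.1334944
c [ 0.55204268 -0.30110347  0.049     ] u [-9.99326910e-01 -3.66841492e-02  6.05156491e-19] ang -3.1049002715805485 -0.07919841750249955 0.07691610655394099 w 0.019128980374495924 mid [ 0.55318307 -0.3010616   0.049     ]
0.05159708907590321 0.055550907001921515
(150, 50) [0.751 0.313 0.438]
(120, 20) [0.766 0.333 0.508]
(200, 100) [0.718 0.27  0.282]
(150, 110) [0.694 0.363 0.292]
(245, 95) [0.819 0.225 0.006]
(340, 90) [ 0.776 -0.011  0.175]
(220, 130) [0.698 0.263 0.124]
(220, 170) [0.612 0.27  0.076]
(240, 180) [0.59  0.225 0.063]
(226, 212) [0.51  0.25  0.098]
(180, 230) [ 0.472  0.384 -0.002]
```

View pics/jig.png

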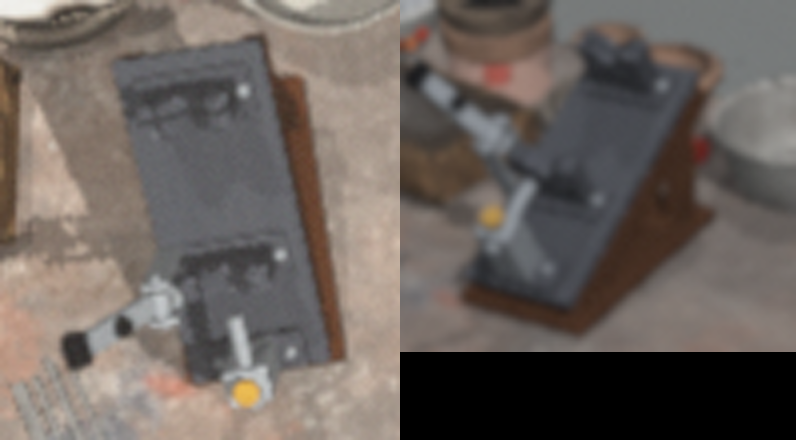

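```bash
cat > m1.py <<'E'
from h import *
a=np.load("pics/top0.npz");im=a["im"];d=a["d"];s=np.load("pics/scene0.npz")
co=np.array([(193.75,129.5),(230.5,124.25),(247.5,205),(212.5,210.75)])
m=np.zeros(d.shape,np.uint8);cv2.fillPoly(m,[np.round((co-co.mean(0))*.9+co.mean(0)).astype(int)],1)
ys,xs=np.where((m>0)&(d>0));P=cloud("top",d,np.c_[xs,ys])
rng=np.random.default_rng(0);best=None
for _ in range(500):
    q=P[rng.choice(len(P),3,False)];n=np.cross(q[1]-q[0],q[2]-q[0]);n/=np.linalg.norm(n)+1e-12;n*=np.sign(n[2])
    k=abs((P-q[0])@n)<.003
    if n[2]>.8 and n[2]<.95 and (best is None or k.sum()>best.sum()):best=k
c=P[best].mean(0);n=np.linalg.svd(P[best]-c)[2][2];n*=np.sign(n[2]);print("plane",c,n,np.degrees(np.arccos(n[2])),best.sum(),len(P))
o,r=ray("top",co);W=o+r*(((c-o)@n)/(r@n))[:,None];print(W.round(4))
ux=(W[0]+W[1]-W[2]-W[3]);print("yaw",np.arctan2(ux[1],ux[0]),"len",np.linalg.norm(W[0]-W[3]),np.linalg.norm(W[1]-W[2]),"wid",np.linalg.norm(W[0]-W[1]),np.linalg.norm(W[3]-W[2]),"slope",np.degrees(np.arcsin(ux[2]/np.linalg.norm(ux))))
print("side yaws",[np.arctan2(*(W[i]-W[j])[[1,0]]) for i,j in((0,3),(1,2))],np.arctan2(*(W[0]-W[1])[[1,0]])-np.pi/2)
low=(W[2]+W[3])/2;u=ux/np.linalg.norm(ux);print("mid",W.mean(0),"origin",low+.027*u, W.mean(0)-u*(.102-.027))
print("scene proj corners",(proj("scene",W)).round(1).tolist())
for nme,dd,box in(("top",d,(60,0,230,135)),("scene",s["d"],(262,20,335,115))):
    yy,xx=np.mgrid[box[1]:box[3],box[0]:box[2]];uv=np.c_[xx.ravel(),yy.ravel()];uv=uv[dd[uv[:,1],uv[:,0]]>0];L=cloud(nme,dd,uv)
    L=L[(L[:,0]>.5)&(L[:,0]<1)&(L[:,1]>.1)&(L[:,1]<.55)]
    for z in np.arange(.2,.66,.04):
        k=L[abs(L[:,2]-z)<.02]
        if len(k)>5: print(nme,z.round(2),len(k),np.percentile(k,2,0)[:2].round(3),np.percentile(k,98,0)[:2].round(3))
E
python3 m1.py
```

```text
plane [0.61737751 0.26441846 0.07991061] [-0.45409204 -0.08259322  0.88711824] 27.48666917086294 1355 2559
[[0.6978 0.3221 0.1264]
 [0.7109 0.2385 0.1254]
 [0.5327 0.21   0.0315]
 [0.5181 0.2957 0.032 ]]
yaw 0.15210217211493615 len 0.204705415065634 0.2034080201342998 wid 0.08465522712787506 0.08693514158389894 slope 27.477592447870396
side yaws [np.float64(0.14584192321123213), np.float64(0.15840281966284472)] 0.15528239657604526
mid [0.61485887 0.2665526  0.07882008] origin [0.54906425 0.2564672  0.0442026 ] [0.54908773 0.2564708  0.04421495]
scene proj corners [[285.7, 145.5], [308.5, 151.1], [278.2, 203.7], [254.0, 196.7]]
top 0.2 383 [0.869 0.23 ] [0.9   0.548]
top 0.24 788 [0.687 0.226] [0.9   0.547]
top 0.28 1646 [0.689 0.223] [0.9  0.54]
top 0.32 1523 [0.691 0.217] [0.9   0.522]
top 0.36 1726 [0.693 0.25 ] [0.86  0.417]
top 0.4 3447 [0.696 0.252] [0.857 0.414]
top 0.44 3433 [0.699 0.254] [0.829 0.412]
top 0.48 465 [0.759 0.315] [0.787 0.364]
top 0.52 447 [0.762 0.319] [0.789 0.347]
top 0.56 11 [0.775 0.33 ] [0.778 0.337]
scene 0.2 133 [0.865 0.267] [0.903 0.341]
scene 0.24 342 [0.687 0.243] [0.901 0.372]
scene 0.28 849 [0.687 0.244] [0.9   0.378]
scene 0.32 860 [0.689 0.247] [0.901 0.377]
scene 0.36 882 [0.692 0.249] [0.901 0.374]
scene 0.4 913 [0.694 0.251] [0.9   0.392]
scene 0.44 1499 [0.697 0.254] [0.902 0.538]
scene 0.48 486 [0.757 0.279] [0.903 0.518]
scene 0.52 24 [0.758 0.317] [0.78  0.347]
```

```bash
cat >> h.py <<'E'
def to(g,yaw=None):
    "shift in tool axes (cm) that brings the grasp point to g; spin to jaw yaw"
    o=get_obs();q=o["ee_rot"];R=Rn.from_quat([q[1],q[2],q[3],q[0]]).as_matrix()
    gp=np.array(o["eef_pos"])+.172*R[:,2];jy=np.arctan2(R[1,0],R[0,0])
    print("t",round(o["t"],2),"grasp",gp.round(4),"jaw yaw",round(jy,4),"w",round(o["width"],4),"F",o["ft_force"].round(2),"q",o["joint_positions"].round(2))
    if g is not None: print("shift cm",((R.T@(np.array(g)-gp))*100).round(2),"spin",None if yaw is None else round(jy-yaw,3))
O=np.array([.5491,.2565,.0442]);YAW=.153;SL=np.radians(28)
RB=Rn.from_euler("ZY",[YAW,-SL]).as_matrix()
bed=lambda x,y,z:O+RB@(np.array([x,y,z])/1000)
E
python3 - <<'E'
from h import *
s=np.load("pics/scene0.npz");d=s["d"]
yy,xx=np.mgrid[0:200,30:180];uv=np.c_[xx.ravel(),yy.ravel()];uv=uv[d[uv[:,1],uv[:,0]]>0];L=cloud("scene",d,uv)
o=get_obs();q=o["ee_rot"];R=Rn.from_quat([q[1],q[2],q[3],q[0]]).as_matrix();T=(L-o["eef_pos"])@R
T=T[np.linalg.norm(T[:,:2],axis=1)<.15]
for z in np.arange(-.2,.2,.02):
    k=T[abs(T[:,2]-z)<.01]
    if len(k)>3: print(z.round(2),len(k),np.percentile(k,2,0)[:2].round(3),np.percentile(k,98,0)[:2].round(3))
to([.5525,-.3005,.045],.0366+np.pi/2); print(bed(100,0,46),bed(120,0,46),RB[:,0])
E
```

```text
-0.16 9 [-0.146 -0.052] [-0.126  0.036]
-0.14 92 [-0.139 -0.06 ] [-0.033  0.05 ]
-0.12 280 [-0.076 -0.055] [-0.013  0.048]
-0.1 277 [-0.04  -0.043] [-0.008  0.031]
-0.08 236 [-0.037 -0.037] [-0.004  0.03 ]
-0.06 240 [-0.038 -0.038] [0.018 0.03 ]
-0.04 235 [-0.04  -0.037] [-0.005  0.031]
-0.02 206 [-0.039 -0.037] [-0.007  0.032]
-0.0 276 [-0.049 -0.037] [0.001 0.032]
0.02 243 [-0.054 -0.039] [-0.008  0.034]
0.04 151 [-0.055 -0.027] [-0.009  0.018]
0.06 344 [-0.091 -0.038] [0.078 0.031]
0.08 279 [-0.093 -0.039] [0.075 0.035]
0.1 278 [-0.086 -0.04 ] [0.051 0.035]
0.12 63 [-0.078 -0.02 ] [-0.055  0.015]
0.14 100 [-0.062 -0.02 ] [-0.053  0.014]
0.16 97 [-0.061 -0.019] [-0.051  0.014]
0.18 97 [-0.06  -0.019] [0.049 0.016]
t 0.1 grasp [0.2215 0.5302 0.232 ] jaw yaw 1.175 w 0.091 F [ 0.18  0.64 -0.45] q [ 1.15  0.32  1.57 -0.    1.26 -0.02]
shift cm [-63.85  62.57  18.8 ] spin -0.432
[0.61501991 0.26666519 0.13176275] [0.63247258 0.26935648 0.14115218] [0.87263328 0.13456454 0.46947156]
```

>>> move_arm --pt "9.1 0 0 0 -0.144" --pt "9.1 0 0 0 -0.144" --pt "9.1 0 0 0 -0.144"

```text
t: 0.4
eef_pos: [0.2215, 0.5302, 0.4024]
ee_rot: [0.001, 0.689, 0.725, -0.002]
ft_force: [0.4, 0.5, 0.1]
width: 0.091
```

```bash
python3 -c "
from h import *
to([.5525,-.3005,.045],.0366+np.pi/2)"
```

```text
t 0.4 grasp [0.2212 0.5294 0.2304] jaw yaw 1.6226 w 0.091 F [0.36 0.53 0.14] q [ 1.15  0.32  1.57  0.    1.26 -0.47]
shift cm [-84.51  28.83  18.85] spin 0.015
```

>>> move_arm --pt "6 -4.6 1.6 0 0" --pt "6 -4.6 1.6 0 0" --pt "6 -4.6 1.6 0 0" --pt "6 -4.6 1.6 0 0" --pt "6 -4.6 1.6 0 0"

```text
t: 0.9
eef_pos: [0.3148, 0.303, 0.3997]
ee_rot: [0.001, 0.684, 0.73, -0.004]
ft_force: [1.0, 0.6, 0.5]
width: 0.0601
```

>>> move_arm --pt "6 -4.6 1.6 0 0" --pt "6 -4.6 1.6 0 0" --pt "6 -4.6 1.6 0 0" --pt "6 -4.6 1.6 0 0" --pt "6 -4.6 1.6 0 0"

```text
t: 1.4
eef_pos: [0.4094, 0.0715, 0.4002]
ee_rot: [0.001, 0.683, 0.731, -0.004]
ft_force: [0.1, 0.4, 0.7]
width: 0.0599
```

>>> move_arm --pt "6 -4.6 1.6 0 0" --pt "6 -4.6 1.6 0 0" --pt "6 -4.6 1.6 0 0" --pt "6 -4.6 1.6 0 0" --pt "6 -4.6 1.6 0 0"

```text
t: 1.9
eef_pos: [0.5042, -0.1601, 0.4004]
ee_rot: [0.0, 0.684, 0.73, -0.003]
ft_force: [1.3, -0.5, -0.1]
width: 0.0602
```

```bash
python3 -c "
from h import *
to([.5525,-.3005,.045],.0366+np.pi/2)"
```

```text
t 1.9 grasp [ 0.5035 -0.1609  0.2284] jaw yaw 1.636 w 0.0602 F [ 1.27 -0.54 -0.07] q [-0.33  0.25  1.67 -0.01  1.22 -1.96]
shift cm [-14.17   4.06  18.39] spin 0.029
```

>>> move_arm --pt "6 -3.5 1 0 0.03" --pt "6 -3.5 1 0 0" --pt "6 -3.5 1 2 0" --pt "6 -3.5 1 4 0" --pt "6 0 0 4 0"

```text
t: 2.4
eef_pos: [0.5524, -0.309, 0.305]
ee_rot: [0.007, 0.697, 0.717, -0.002]
ft_force: [0.0, 0.9, -0.6]
width: 0.0599
```

```bash
python3 -c "
from h import *
to([.5525,-.3005,.045],.0366+np.pi/2)
im,d=get_image('scene');cv2.imwrite('pics/c.png',cv2.resize(im[200:320,360:520],None,fx=5,fy=5,interpolation=2)[:,:,::-1])"
```

```text
t 2.4 grasp [ 0.5539 -0.3112  0.133 ] jaw yaw 1.5981 w 0.0599 F [ 0.01  0.88 -0.56] q [-0.53  0.48  1.57 -0.01  1.08 -2.12]
shift cm [ 1.19 -0.18  8.78] spin -0.009
```

View pics/c.png

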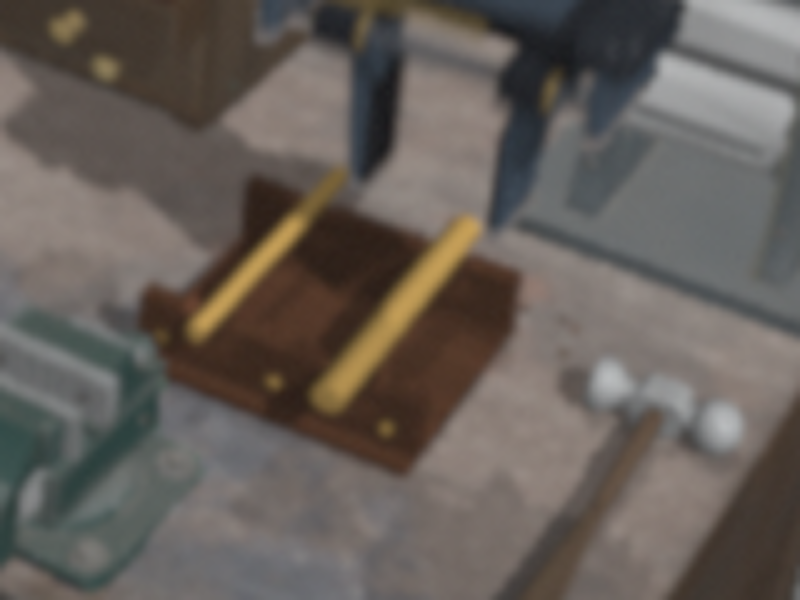

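The crop shows the open fingers above the cradle. The thick bar runs from about (330,395) to (465,230) and the thin bar lies to the left at (195,335)–(340,175), both undisturbed. I'll cross-check the bar position from this second view.

```bash
python3 - <<'E'
from h import *
s=np.load("pics/scene0.npz");im=s["im"]
hsv=cv2.cvtColor(im,cv2.COLOR_RGB2HSV)
m=cv2.inRange(hsv,(15,130,90),(35,255,255));m[:,:380]=0;m[:,470:]=0;m[:220]=0;m[295:]=0
n,l,st,ce=cv2.connectedComponentsWithStats(m)
for i in range(1,n):
    if st[i,4]<40: continue
    ys,xs=np.where(l==i)
    for z in(.045,.049):
        P=onz("scene",np.c_[xs,ys],z);c=P.mean(0);u=np.linalg.svd(P-c)[2][0];q=(P-c)@u;print(st[i],z,c.round(4),np.arctan(u[1]/u[0]).round(3),(c+u*(q.min()+q.max())/2).round(4),np.ptp(q))
to([.5525,-.3005,.045],.0366+np.pi/2)
E
```

```text
[397 235  31  33 210] 0.045 [ 0.5467 -0.2258  0.045 ] 0.045 [ 0.5559 -0.2254  0.045 ] 0.15864154057980856
[397 235  31  33 210] 0.049 [ 0.5419 -0.2282  0.049 ] 0.045 [ 0.551  -0.2278  0.049 ] 0.15777789954650745
[423 244  32  39 327] 0.045 [ 0.5458 -0.2996  0.045 ] 0.041 [ 0.5537 -0.2993  0.045 ] 0.17177030571831076
[423 244  32  39 327] 0.049 [ 0.541  -0.3015  0.049 ] 0.041 [ 0.5489 -0.3012  0.049 ] 0.17083519197837357
t 2.45 grasp [ 0.5492 -0.3072  0.1252] jaw yaw 1.5986 w 0.0601 F [-1.25  1.66 -4.87] q [-0.53  0.49  1.58 -0.01  1.07 -2.12]
shift cm [0.69 0.4  8.01] spin -0.009
```

>>> move_arm --pt "6 0.6 0.3 1 -0.009" --pt "6 0 0 1 0" --pt "6 0 0 0 0"

```text
t: 2.75
eef_pos: [0.5527, -0.2991, 0.2751]
ee_rot: [-0.003, 0.694, 0.72, -0.004]
ft_force: [-0.1, 0.2, -0.6]
width: 0.0602
```

```bash
python3 -c "
from h import *
to([.5525,-.3005,.045],.0366+np.pi/2)"
```

```text
t 2.75 grasp [ 0.5511 -0.2993  0.1031] jaw yaw 1.6089 w 0.0602 F [-0.15  0.22 -0.57] q [-0.51  0.5   1.61 -0.01  1.03 -2.12]
shift cm [-0.12  0.19  5.81] spin 0.001
```

>>> move_arm --pt "6 -0.1 0.2 2 0" --pt "6 0 0 2 0" --pt "6 0 0 1.2 0" --pt "6 0 0 0.5 0" --pt "6 0 0 0 0"

```text
t: 3.25
eef_pos: [0.5573, -0.2982, 0.2249]
ee_rot: [0.004, 0.692, 0.722, -0.002]
ft_force: [-0.3, 0.0, 1.4]
width: 0.06
```

```bash
python3 -c "
from h import *
to([.5525,-.3005,.045],.0366+np.pi/2)"
```

```text
t 3.25 grasp [ 0.5579 -0.2997  0.0529] jaw yaw 1.6134 w 0.06 F [-0.25  0.02  1.37] q [-0.51  0.56  1.66 -0.01  0.91 -2.12]
shift cm [-0.05 -0.55  0.79] spin 0.006
```

>>> move_arm --pt "6 0 -0.5 0.6 0.005" --pt "6 0 0 0 0" --pt "3 0 0 0 0" --pt "2 0 0 0 0" --newtons 15

```text
t: 3.65
eef_pos: [0.5525, -0.2987, 0.2214]
ee_rot: [0.007, 0.694, 0.72, -0.001]
ft_force: [0.1, -0.1, 0.1]
width: 0.047
```

```bash
python3 -c "
from h import *
to([.5525,-.3005,.045],.0366+np.pi/2)"
```

```text
t 3.65 grasp [ 0.5539 -0.3006  0.0494] jaw yaw 1.6082 w 0.047 F [ 0.12 -0.15  0.1 ] q [-0.51  0.56  1.68 -0.01  0.9  -2.12]
shift cm [ 0.02 -0.14  0.44] spin 0.001
```

>>> move_arm --pt "3 0 0 0.4 0" --pt "2.2 0 0 0 0" --pt "1 0 0 0 0" --pt "1 0 0 0 0" --pt "1 0 0 0 0" --newtons 15

```text
t: 4.15
eef_pos: [0.5527, -0.2989, 0.2175]
ee_rot: [0.007, 0.694, 0.72, -0.001]
ft_force: [-1.0, -0.6, -0.3]
width: 0.0157
```

```bash
python3 -c "
from h import *
to([.5525,-.3005,.045],.0366+np.pi/2)"
```

```text
t 4.15 grasp [ 0.5542 -0.3008  0.0455] jaw yaw 1.608 w 0.0157 F [-1.01 -0.58 -0.28] q [-0.51  0.56  1.68 -0.01  0.89 -2.12]
shift cm [ 0.04 -0.17  0.05] spin 0.001
```

>>> move_arm --pt "1 0 0 -1 0" --pt "1 0 0 -3 0" --pt "1 0 0 -4 0" --pt "1 0 0 -4 0" --pt "1 0 0 -4 0"

```text
t: 4.65
eef_pos: [0.5498, -0.2964, 0.3746]
ee_rot: [-0.004, 0.694, 0.72, -0.004]
ft_force: [0.2, -1.6, -2.8]
width: 0.0153
```

>>> move_arm --pt "1 0 0 -3 0" --pt "1 0 0 0 0"

```text
t: 4.85
eef_pos: [0.5503, -0.2964, 0.4128]
ee_rot: [0.002, 0.694, 0.72, -0.002]
ft_force: [0.3, -0.2, -3.5]
width: 0.0155
```

```bash
python3 - <<'E'
from h import *
n=RB[:,2]
for uv in [(223.75,194.5),(223.75,193.5),(224.5,199)]:
    for z in(46,51):
        o,r=ray("top",[uv]);p=bed(0,0,z);X=o+r[0]*(((p-o)@n)/(r[0]@n));print(uv,z,(RB.T@(X-O)*1000).round(1))
to([.48,.24,.215],YAW+np.pi/2)
for n_ in("scene","top"):
    im,d=get_image(n_);cv2.imwrite(f"pics/{n_}1.png",im[:,:,::-1])
a=cv2.imread("pics/scene1.png")[170:330,330:530];b=cv2.imread("pics/top1.png")[120:280,370:530]
cv2.imwrite("pics/lift.png",cv2.resize(np.hstack([a,b]),None,fx=2.2,fy=2.2))
E
```

```text
(223.75, 194.5) 46 [26.8 -0.8 46. ]
(223.75, 194.5) 51 [28.7 -1.7 51. ]
(223.75, 193.5) 46 [29.3 -1.3 46. ]
(223.75, 193.5) 51 [31.1 -2.2 51. ]
(224.5, 199) 46 [15.5 -0.2 46. ]
(224.5, 199) 51 [17.4 -1.1 51. ]
t 4.85 grasp [ 0.5502 -0.2975  0.2408] jaw yaw 1.608 w 0.0155 F [ 0.27 -0.25 -3.51] q [-0.51  0.39  1.43 -0.01  1.31 -2.12]
shift cm [53.99 -5.01  2.25] spin -0.116
```

View pics/lift.png

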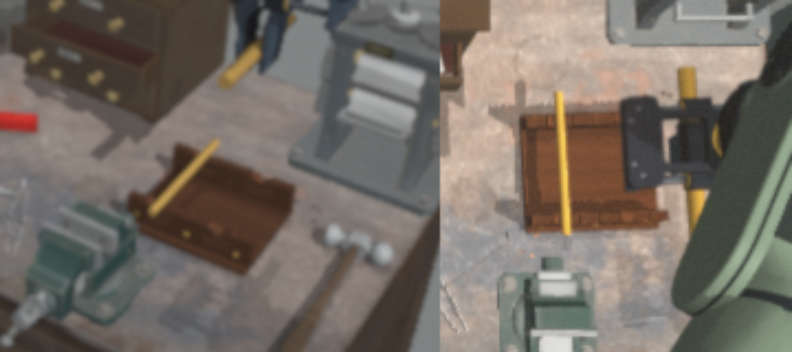

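The thick bar is held level between the fingers at (255,60), and the thin bar is still in the cradle at (185,180). From the first top view, the rod's end sits at about bed x = 28 mm. Next, transit to the jig.

>>> move_arm --pt "1 2.5 -0.5 0 0" --pt "1 4 -0.5 0 0" --pt "1 4.6 -0.5 0 0" --pt "1 4.6 -0.5 0 0" --pt "1 4.6 -0.5 0 0"

```text
t: 5.45
eef_pos: [0.5145, -0.0927, 0.3929]
ee_rot: [-0.013, 0.697, 0.717, -0.009]
ft_force: [0.1, 0.3, -3.2]
width: 0.0154
```

>>> move_arm --pt "1 4.6 -0.5 0 0" --pt "1 4.6 -0.5 0 0" --pt "1 4.6 -0.5 0 0" --pt "1 4.6 -0.5 0 0" --pt "1 4.6 -0.5 0 0"

```text
t: 5.95
eef_pos: [0.477, 0.1448, 0.3818]
ee_rot: [-0.022, 0.698, 0.716, -0.019]
ft_force: [1.0, -0.0, -3.7]
width: 0.0157
```

>>> move_arm --pt "1 4.6 0 0 0" --pt "1 3.5 0 0 0" --pt "1 2 0 0.7 -0.05" --pt "1 0 0 0.7 -0.06" --pt "1 0 0 0 0"

```text
t: 6.45
eef_pos: [0.4676, 0.2548, 0.354]
ee_rot: [-0.029, 0.653, 0.757, -0.029]
ft_force: [-0.7, 0.0, -3.2]
width: 0.0157
```

```bash
python3 - <<'E'
from h import *
g=bed(116,0,46);print(g);p=g-.14*np.array([np.cos(YAW),np.sin(YAW),0]);p[2]=.2
to(p,YAW+np.pi/2)
E
```

```text
[0.62898204 0.26881822 0.13927429]
t 6.45 grasp [0.4536 0.2537 0.1826] jaw yaw 1.7177 w 0.0157 F [-0.7   0.04 -3.24] q [ 0.47  0.31  1.72  0.03  1.19 -1.26]
shift cm [-1.15  3.42 -2.03] spin -0.006
```

>>> move_arm --pt "1 -0.6 1 -1.2 -0.006" --pt "1 -0.5 2 -1 0" --pt "1 0 3 -0.4 0" --pt "1 0 2 -0.2 0" --pt "1 0 0 0 0"

```text
t: 6.95
eef_pos: [0.5508, 0.2533, 0.3664]
ee_rot: [-0.033, 0.653, 0.755, -0.038]
ft_force: [0.4, 0.1, -3.5]
width: 0.0154
```

```bash
python3 - <<'E'
from h import *
g=bed(116,0,46);g[2]=.198
to(g,YAW+np.pi/2);print(get_obs()["ee_rot"])
E
```

```text
t 6.95 grasp [0.5338 0.2508 0.1952] jaw yaw 1.7155 w 0.0154 F [ 0.41  0.06 -3.52] q [ 0.41  0.42  1.52  0.03  1.31 -1.32]
shift cm [ 0.41  9.61 -1.24] spin -0.008
[-0.03256047  0.6533224   0.75542682 -0.03794708]
```

>>> move_arm --pt "1 0.2 2.4 -0.6 0" --pt "1 0.2 2.6 -0.5 0" --pt "1 0 2.6 -0.5 0" --pt "1 0 1.8 -0.4 0" --pt "1 0 0 0 0"

```text
t: 7.45
eef_pos: [0.6439, 0.2677, 0.3689]
ee_rot: [-0.037, 0.656, 0.752, -0.047]
ft_force: [-0.1, 0.7, -3.3]
width: 0.016
```

```bash
python3 - <<'E'
from h import *
g=bed(116,0,46)
to(g,YAW+np.pi/2);print(get_obs()["ee_rot"])
a=[]
for n_ in("scene","top"):
    im,d=get_image(n_);a.append(im[:,:,::-1])
cv2.imwrite("pics/j1.png",np.hstack([cv2.resize(a[0][90:215,220:350],(416,400),interpolation=2),cv2.resize(a[1][90:230,160:290],(372,400),interpolation=2)]))
E
```

```text
t 7.45 grasp [0.6236 0.2641 0.1982] jaw yaw 1.7072 w 0.016 F [-0.13  0.73 -3.33] q [ 0.37  0.56  1.26  0.02  1.44 -1.34]
shift cm [0.43 1.3  5.77] spin -0.017
[-0.0373926   0.65619242  0.75220889 -0.04685174]
```

View pics/j1.png

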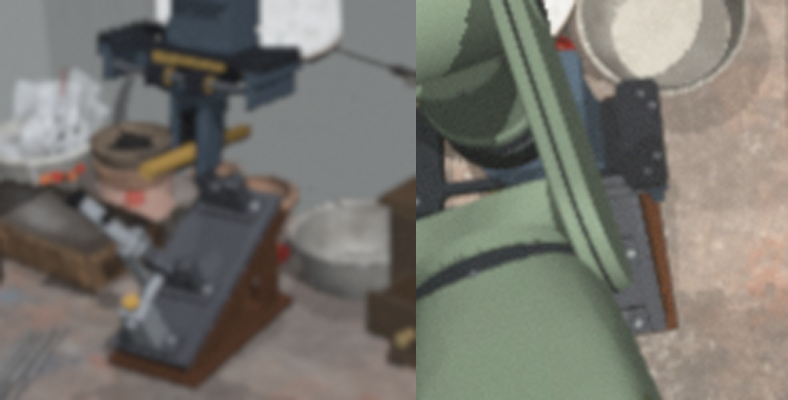

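The bar is above the jig, running from (140,170) to (250,130) in the left crop, with the hold-down open. The tool has drifted by about 0.12 rad in the slope plane. That does no harm, because the bar can pivot between the pads. Next, align and descend with a softer grip.

>>> move_arm --pt "1 0.4 0.9 0.6 -0.017" --pt "1 0 0.2 1 0" --pt "1 0 0 1 0" --pt "1 0 0 0 0" --newtons 8

```text
t: 7.95
eef_pos: [0.6464, 0.2726, 0.3386]
ee_rot: [-0.04, 0.649, 0.758, -0.05]
ft_force: [-0.2, -0.4, -3.5]
width: 0.016
```

```bash
python3 - <<'E'
from h import *
g=bed(116,0,46)
to(g,YAW+np.pi/2);print(get_obs()["ee_rot"])
E
```

```text
t 7.95 grasp [0.6249 0.2685 0.168 ] jaw yaw 1.7266 w 0.016 F [-0.15 -0.45 -3.47] q [ 0.38  0.59  1.29  0.02  1.39 -1.35]
shift cm [-0.02  0.78  2.8 ] spin 0.003
[-0.04008417  0.64869656  0.75835282 -0.04987022]
```

>>> move_arm --pt "1 0 0.4 0.5 0" --pt "1 0 0.2 0.5 0" --pt "1 0 0.1 0.5 0" --pt "1 0 0 0.3 0"

```text
t: 8.35
eef_pos: [0.6506, 0.2742, 0.3203]
ee_rot: [-0.041, 0.648, 0.759, -0.049]
ft_force: [0.1, 0.6, -0.7]
width: 0.0156
```

```bash
python3 - <<'E'
from h import *
g=bed(116,0,46)
to(g,YAW+np.pi/2);print(get_obs()["ee_rot"])
E
```

```text
t 8.35 grasp [0.6291 0.2706 0.1497] jaw yaw 1.7273 w 0.0156 F [ 0.08  0.6  -0.67] q [ 0.38  0.61  1.3   0.03  1.36 -1.36]
shift cm [-0.18  0.09  1.04] spin 0.003
[-0.04066255  0.64841152  0.75864734 -0.04861338]
```

>>> move_arm --pt "1 -0.1 0.1 0.4 0" --pt "1 0 0 0.4 0" --pt "1 0 0 0.3 0" --pt "1 0 0 0 0"

```text
t: 8.75
eef_pos: [0.6509, 0.2741, 0.3093]
ee_rot: [-0.04, 0.648, 0.759, -0.046]
ft_force: [-0.3, 2.2, -0.8]
width: 0.0159
```

```bash
python3 - <<'E'
from h import *
g=bed(116,0,46)
to(g,YAW+np.pi/2);print(get_obs()["ee_rot"])
a=[]
im,d=get_image("scene");a=im[:,:,::-1]
cv2.imwrite("pics/j2.png",cv2.resize(a[110:215,230:340],(660,630)[::1],interpolation=2)[:600])
E
```

```text
t 8.75 grasp [0.6302 0.2711 0.1386] jaw yaw 1.7275 w 0.0159 F [-0.27  2.24 -0.85] q [ 0.38  0.62  1.31  0.03  1.33 -1.36]
shift cm [-0.2  -0.16 -0.05] spin 0.004
[-0.04013721  0.64833518  0.75890931 -0.04590373]
```

View pics/j2.png

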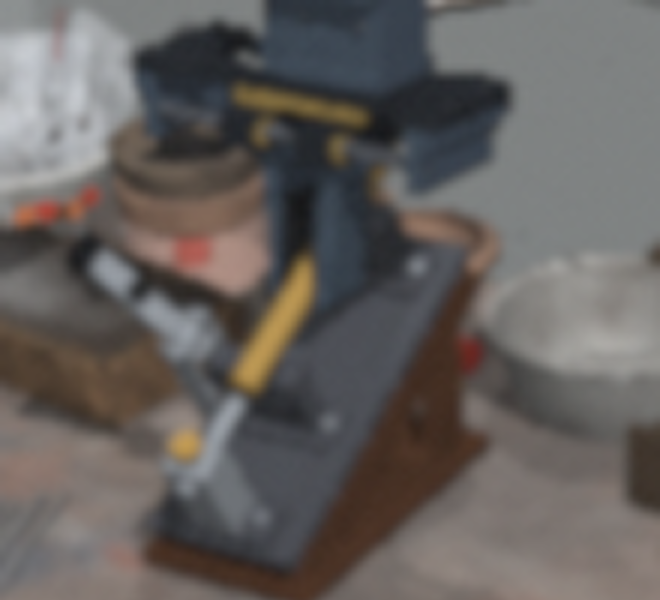

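The bar has pivoted to the slope and lies in both saddles, with its lower end at about (250,385), close to the rod at (235,405). Next I'll slide it down gently with a light grip.

>>> move_arm --pt "1 0 0 0 0" --pt "1 0 -0.25 0.15 0" --pt "1 0 -0.25 0.15 0" --newtons 4

```text
t: 9.1
eef_pos: [0.6458, 0.2729, 0.3069]
ee_rot: [-0.04, 0.648, 0.759, -0.046]
ft_force: [-0.6, 0.5, -1.3]
width: 0.0157
```

>>> move_arm --pt "1 0 -0.25 0.15 0" --pt "1 0 -0.25 0.15 0"

```text
t: 9.3
eef_pos: [0.6421, 0.2721, 0.3065]
ee_rot: [-0.036, 0.649, 0.759, -0.041]
ft_force: [5.1, 2.5, 2.0]
width: 0.0155
```

```bash
python3 - <<'E'
from h import *
to(bed(108,0,46),YAW+np.pi/2);print(get_obs()["ee_rot"])
E
```

```text
t 9.3 grasp [0.6234 0.2694 0.1355] jaw yaw 1.7271 w 0.0155 F [5.07 2.46 2.03] q [ 0.38  0.6   1.35  0.03  1.3  -1.36]
shift cm [-0.14 -0.16  0.02] spin 0.003
[-0.03630253  0.6487308   0.75902251 -0.04141625]
```

The stop is felt, with about 5 N pushing back up the slope. Now release.

>>> move_arm --pt "3 0 0 0 0" --pt "3 0 0 0 0" --pt "3 0 0 0 0"

```text
t: 9.6
eef_pos: [0.6413, 0.2711, 0.3071]
ee_rot: [-0.036, 0.649, 0.759, -0.043]
ft_force: [-0.1, -0.4, -0.2]
width: 0.03
```

```bash
python3 - <<'E'
from h import *
to(bed(108,0,46),YAW+np.pi/2);print(get_obs()["ee_rot"])
im,d=get_image("scene");a=im[:,:,::-1]
cv2.imwrite("pics/j3.png",cv2.resize(a[110:215,230:340],(660,630)[::1],interpolation=2)[:600])
E
```

```text
t 9.6 grasp [0.6222 0.2679 0.1361] jaw yaw 1.7268 w 0.03 F [-0.12 -0.37 -0.19] q [ 0.38  0.6   1.35  0.03  1.3  -1.36]
shift cm [-0.02 -0.02  0.06] spin 0.003
[-0.03628154  0.6488486   0.75883688 -0.04296189]
```

View pics/j3.png

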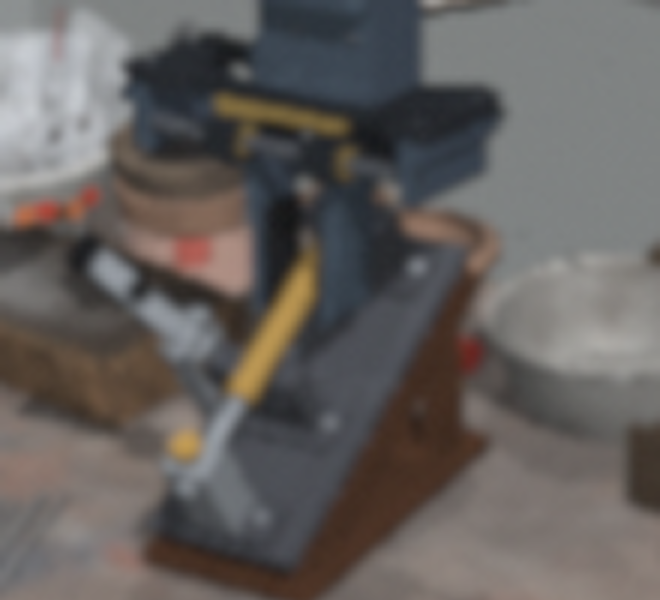

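The bar rests against the rod at about (240,395), the hold-down is still open, and the fingers are off the bar. Next, retract, with a small move back to stay away from the lamp.

>>> move_arm --pt "3 0 -0.2 -1.5 0" --pt "3 0 -0.4 -3 0" --pt "3 0 -0.8 -4 0" --pt "1 0 -2 -2 0" --pt "0 0 -2 0 0"

```text
t: 10.15
eef_pos: [0.6005, 0.264, 0.4175]
ee_rot: [-0.038, 0.649, 0.758, -0.047]
ft_force: [0.3, -0.6, -0.3]
width: 0.0169
```

```bash
python3 - <<'E'
from h import *
def tip(q,r=68): return bed(50,36-r*np.cos(2.1-q),59+r*np.sin(2.1-q))
for q in(0,.5,.95,1.2): print(q,tip(q).round(4),tip(q,45).round(4))
to(None);print(get_obs()["ee_rot"])
E
```

```text
0 [0.5274 0.3243 0.1716] [0.5384 0.3143 0.1541]
0.5 [0.528  0.2917 0.1798] [0.5388 0.2927 0.1595]
0.95 [0.5353 0.2627 0.1746] [0.5436 0.2735 0.156 ]
1.2 [0.5416 0.249  0.1668] [0.5478 0.2644 0.1509]
t 10.15 grasp [0.5799 0.2602 0.2467] jaw yaw 1.7255 w 0.0169 F [ 0.27 -0.59 -0.33] q [ 0.39  0.47  1.3   0.02  1.49 -1.34]
[-0.03810991  0.64924813  0.75813852 -0.04743925]
```

```bash
python3 - <<'E'
from h import *
to([.524,.366,.166],YAW+np.pi/2)
E
```

```text
t 10.15 grasp [0.5799 0.2602 0.2467] jaw yaw 1.7255 w 0.0169 F [ 0.27 -0.59 -0.33] q [ 0.39  0.47  1.3   0.02  1.49 -1.34]
shift cm [11.35 -2.89  8.44] spin 0.002
```

>>> move_arm --pt "0 3.5 -1.5 0 0" --pt "0 4 -1.5 0 0" --pt "0 4 -0.4 0 0" --pt "0 0.5 0 2.5 0" --pt "0 0 0 0 0"

```text
t: 10.65
eef_pos: [0.5416, 0.3785, 0.399]
ee_rot: [-0.038, 0.65, 0.757, -0.047]
ft_force: [-0.1, -0.6, -0.3]
width: 0.0002
```

```bash
python3 - <<'E'
from h import *
to([.526,.366,.166],YAW+np.pi/2)
E
```

```text
t 10.65 grasp [0.5212 0.3746 0.2282] jaw yaw 1.723 w 0.0002 F [-0.07 -0.57 -0.32] q [ 0.58  0.49  1.32  0.05  1.45 -1.15]
shift cm [-0.89  1.09  6.14] spin -0.001
```

>>> move_arm --pt "0 0 0.4 2.5 0" --pt "0 0 0.4 2.5 0" --pt "0 0 0.2 1 0" --pt "0 0 0 0 0"

```text
t: 11.05
eef_pos: [0.5457, 0.3775, 0.3401]
ee_rot: [-0.037, 0.651, 0.757, -0.046]
ft_force: [0.3, 0.1, 0.0]
width: 0.0001
```

```bash
python3 - <<'E'
from h import *
to([.526,.366,.166],YAW+np.pi/2)
im,d=get_image("scene");a=im[:,:,::-1]
cv2.imwrite("pics/j4.png",cv2.resize(a[110:215,220:330],(660,630)[::1],interpolation=2)[:600])
E
```

```text
t 11.05 grasp [0.5259 0.3738 0.1692] jaw yaw 1.7221 w 0.0001 F [0.3  0.08 0.03] q [ 0.58  0.53  1.4   0.05  1.32 -1.16]
shift cm [-0.77 -0.06  0.34] spin -0.002
```

View pics/j4.png

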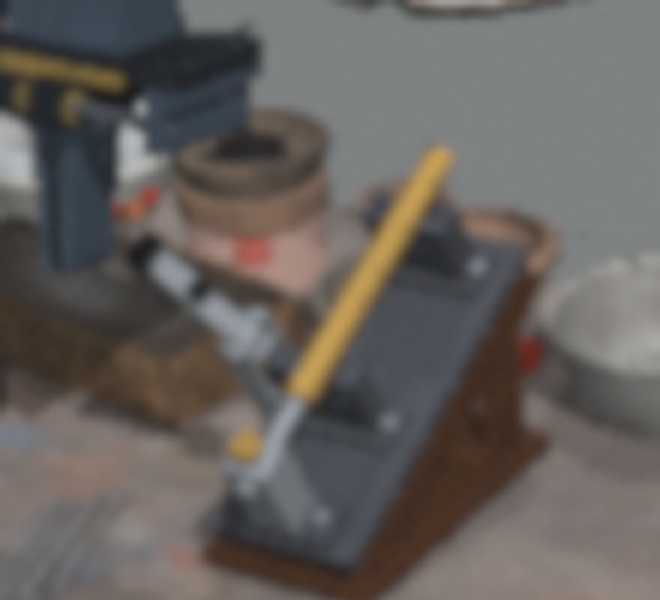

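The bar lies in both saddles with its end on the rod at about (300,395). The closed fingers stand to the left of the hold-down thumb at (145,250). Now swing it over.

>>> move_arm --pt "0 -1.5 0 0.4 0" --pt "0 -1.5 0 0 0" --pt "0 -1.2 0 0 0" --pt "0 -1 0 0 0" --pt "0 -1 0 0 0"

```text
t: 11.6
eef_pos: [0.555, 0.3131, 0.344]
ee_rot: [-0.039, 0.651, 0.757, -0.039]
ft_force: [-1.2, 2.9, 1.5]
width: 0.0008
```

```bash
python3 - <<'E'
from h import *
to([.535,.285,.166],YAW+np.pi/2)
E
```

```text
t 11.6 grasp [0.5363 0.3117 0.173 ] jaw yaw 1.7201 w 0.0008 F [-1.24  2.9   1.48] q [ 0.49  0.48  1.47  0.05  1.29 -1.25]
shift cm [-2.63 -0.44  0.73] spin -0.004
```

>>> move_arm --pt "0 -1 0 0.2 0" --pt "0 -1 0 0.2 0" --pt "0 -1 0 0.2 0" --pt "0 -0.6 0 0 0"

```text
t: 12.0
eef_pos: [0.5609, 0.272, 0.3382]
ee_rot: [-0.037, 0.652, 0.757, -0.038]
ft_force: [0.5, -0.1, 0.1]
width: 0.0006
```

```bash
python3 - <<'E'
from h import *
to([.535,.285,.166],YAW+np.pi/2)
im,d=get_image("scene");a=im[:,:,::-1]
cv2.imwrite("pics/j5.png",cv2.resize(a[110:215,220:330],(660,630)[::1],interpolation=2)[:600])
E
```

```text
t 12.0 grasp [0.5428 0.2702 0.1672] jaw yaw 1.7194 w 0.0006 F [ 0.53 -0.05  0.12] q [ 0.43  0.46  1.51  0.04  1.27 -1.31]
shift cm [ 1.57 -0.54  0.18] spin -0.004
```

View pics/j5.png

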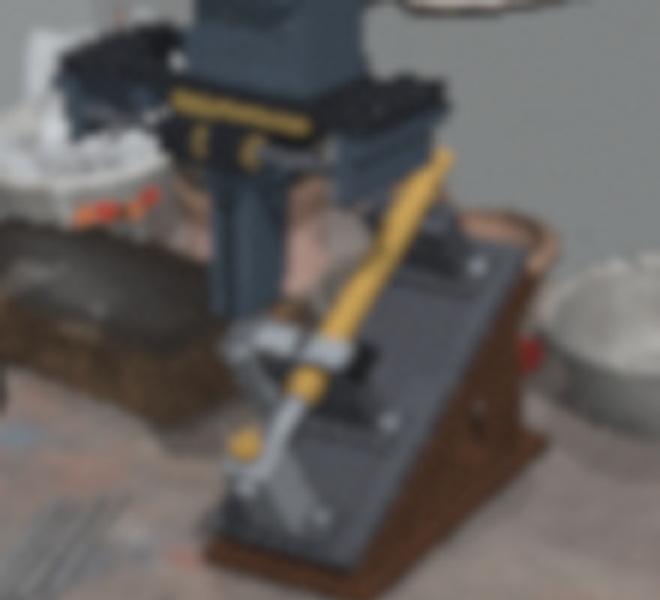

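The hold-down arm has snapped shut across the bar at about (310,345). The kink in the bar in this crop is the gripper's shadow. Next, retract and check.

>>> move_arm --pt "0 0 -0.3 -2 0" --pt "0 0 -0.8 -4 0" --pt "0 0 -3 -3 0" --pt "0 0 -4 0 0" --pt "0 0 -4 0 0"

```text
t: 12.55
eef_pos: [0.4536, 0.2534, 0.4392]
ee_rot: [-0.037, 0.653, 0.755, -0.042]
ft_force: [-0.5, 0.2, -0.3]
width: 0.0006
```

>>> move_arm --pt "0 -2 -3 0 0" --pt "0 0 0 0 0" --pt "0 0 0 0 0"

```text
t: 12.85
eef_pos: [0.4219, 0.2278, 0.4437]
ee_rot: [-0.037, 0.652, 0.756, -0.043]
ft_force: [0.5, 0.6, 0.5]
width: 0.0004
```

```bash
python3 - <<'E'
from h import *
to(None)
im,d=get_image("scene")
hsv=cv2.cvtColor(im,cv2.COLOR_RGB2HSV)
m=cv2.inRange(hsv,(15,130,90),(35,255,255));n,l,st,ce=cv2.connectedComponentsWithStats(m)
nrm=RB[:,2]
for i in range(1,n):
    if st[i,4]<15: continue
    ys,xs=np.where(l==i);uv=np.c_[xs,ys]
    if 230<ce[i][0]<330 and 120<ce[i][1]<215:
        o,r=ray("scene",uv);X=o+r*(((bed(0,0,49)-o)@nrm)/(r@nrm))[:,None];b=(X-O)@RB*1000
        print("jig",st[i],b.min(0).round(1),b.max(0).round(1),"fit y(x)",np.polyfit(b[:,0],b[:,1],1).round(3), "z",np.median((cloud("scene",d,uv)-O)@RB[:,2]*1000).round(1))
    if 380<ce[i][0]<470 and 220<ce[i][1]<295: print("cradle",st[i],onz("scene",uv,.045).mean(0).round(4))
a=im[:,:,::-1];cv2.imwrite("pics/end.png",cv2.resize(a[110:215,220:330],(660,630),interpolation=2)[:600])
E
```

```text
t 12.85 grasp [0.4028 0.225  0.2728] jaw yaw 1.7182 w 0.0004 F [0.52 0.56 0.5 ] q [ 0.46  0.17  1.67  0.04  1.41 -1.27]
jig [275 136  19  29 115] [72.8 -5.9 49. ] [184.8  10.   49. ] fit y(x) [ 0.013 -0.183] z 51.0
jig [269 172   5   4  15] [33.2 -7.8 49. ] [43.8  6.4 49. ] fit y(x) [ 0.226 -9.413] z 50.3
cradle [397 235  31  34 216] [ 0.5463 -0.2258  0.045 ]
```

View pics/end.png

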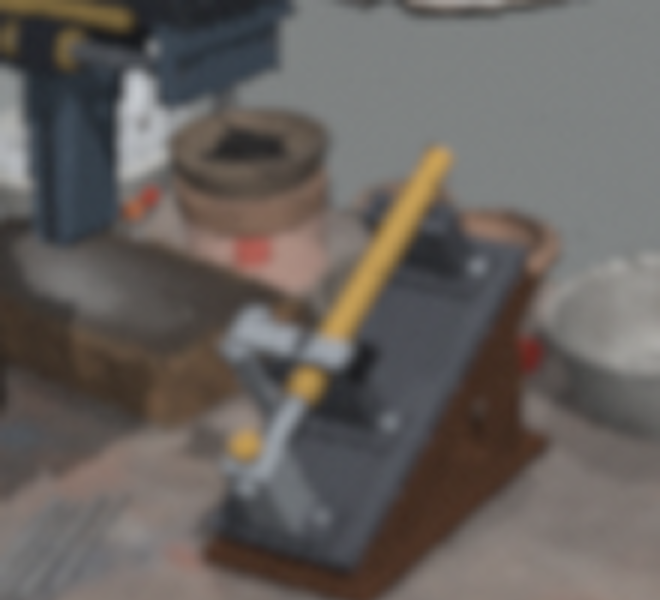

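The bar lies straight in both saddles, its end is on the rod at (300,390), the hold-down is shut across it at (335,345), and the robot is clear. Handing in.

```bash
python3 -c "
from rig import *
print(finish_job())"
```

```text
the job is handed in; nothing more can be done
None
```

The thick bar is in the saw jig with the hold-down shut on it, and I handed the job in at about 13 s of the 48 s allowed. I lifted the bar from the cradle and let it pivot between the pads onto the sloping saddles. I then slid it down until the stop pushed back with about 5 N, released it, and swung the hold-down past its snap point.

**What the last checks showed:**
- **Bar in the saddles:** the camera put its axis within about 1–2 mm of the groove line and 0.013 rad off its direction. Its top measured at bed z of about 51 mm, against 54 mm expected for a seated bar. That 3 mm gap is probably depth error, but it is not confirmed.
- **Against the stop:** the lower end looks to be touching the rod in the last picture. I could not measure the contact force after release.
- **Hold-down:** it looks closed across the bar in the last picture. I had no reading of its angle or clamping force.
- **Everything else:** the thin bar is within 1 mm of where it started, and the robot is clear with a wrist force under 1 N. I kept the arm away from the tools but did not re-measure where they lie.

**Disagreements along the way:** the tool tilted by about 0.12 rad while carrying the bar, which did not affect seating it. When it was first seated, a 2 N sideways force pointed the opposite way to my estimated 2 mm offset; it was gone after release.

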